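# Stack the full spice tin in staggered courses

### The arm

A 6-joint arm with a two-finger parallel gripper is mounted at the origin on the work surface. World frame = base frame: x ahead of the robot, y to its left, z up, the work surface at z = 0. Lengths are in m, angles in rad, forces in N, time in s.
With the tool pointing down it reaches from about 0.425 to 0.95 m from the base axis. Payload 3.5 kg.
Tool frame: the origin (TCP) lies midway between the tips of the shut fingers; the grasp point (between the pads) lies 19 mm behind it; z points along the fingers, y is the line along which they close (so a half turn about z gives the same grasp; the last joint's range is limited). The gripper opens to 85 mm and grips with 20 to 120 N. Pads are 22 mm wide; open, the fingers measure 114 mm over their backs; the gripper's body (76 mm by 85 mm) begins 54 mm behind the grasp point. The pads swing forward as they close: fully open they stand 13 mm farther back than shut.
Start: joints at [1.041, 0.286, 1.577, -0, 1.279, -0.15], TCP at [0.25, 0.627, 0.231] pointing down, gripper open.
Joint ranges: [-2.77, 2.77], [-0.9, 2.22], [0.21, 2.48], [-1.53, 4.67], [0.24, 2.81], [-2.84, 2.84]. Speed limits (rad/s): [2.79, 2.79, 3.14, 3.14, 3.14, 3.14].

### API

Orientations are given as a unit quaternion [x, y, z, w].
In Python, from plant import * gives the robot as it stands.
- The arm moves only by the tool move_arm, never from a script. Its argument "moves" is a list of rows, each a list of 3 entries, a list of its own where there are three numbers: the opening, from 0 (shut) to 1 (fully open), then the shift along the tool's x, y, z in m, then the turn, a rotation vector about the tool's x, y, z in rad. A call has exactly 10 rows; each row shifts and turns the commanded pose from where the row before left it, along the tool's axes as they then stand; what a row does not reach is not made up. A row lasts 1/12 s, in which the tool goes at most 41.7 mm and 7.16 degrees, less where a joint would pass 70% of its speed; a pose out of reach is approached as far as the arm can. A call is refused whole if a number of a shift passes 0.0417 or a number of a turn 0.125, either way. A call with a gripper value outside its range is refused whole. The fingers move at their own pace and stop on an object; "grip_force" is the grip in N (left out, the last holds). Time passes only in rows, so rows that do not move let the fingers close, or fill a call up. It gives the time, the measured TCP pose, the force, the opening and the grip force at its end, in the units of the state.
- get_state(): the state, without advancing time (a new reading comes with each control period).
- read_camera(name): name is "side" or "top" or "wrist"; returns the picture (420x560x3 uint8, red, green, blue); there is no depth.
- camera_params(name): a dict with "fx", "fy", "cx", "cy" (pixels), "rvec" (rotation vector, rad) and "tvec" (3), from world to camera coordinates, as OpenCV has them; the wrist camera has in their place "tool_from_camera" (4x4, takes a point from camera to tool coordinates, whose origin is the TCP and whose axes are the flange's). Camera axes: x right, y down, z forward; pixel columns grow to the right and rows downward; lengths in m; the calibration is good to about 2 mm. A picture is of the moment at which its call begins: read the wrist's pose just before it. camera_params takes no time and is no camera call.
- sign_off(): hands the job in; it is judged then, once.
The state is a dict: "time": time; "qpos": joint angles; "dq": joint speeds; "joint_efforts": joint torques, N m; "eef_pos": TCP position; "tcp_rot": TCP orientation; "contact_force": force on the tool from outside, world axes, zero at the start; "wrist_torque": the same for the moment, N m; "opening": opening from 0.0 (shut) to 1.0 (fully open); "finger_force": force on a finger pad.
Only numpy, scipy, OpenCV 4.12 (cv2) and the standard library are available. Lean on these libraries where they do the work, as an engineer would, in place of code of your own. Each camera call takes 0.05 s, during which the arm holds its last target. There are 200 camera calls.

### The job

Of the two spice tins in the grey rack one is full and one nearly empty: lift one, put it back, and lift the other to feel which is heavier; the lighter one is to stay upright in the rack. Stand the heavier one down outside the rack and let go of it, take it again by its broad faces, and lay it upright on the stack in the tray to finish the second course: squarely over the bare joint between the two lower tins, its end close up against the tin already up there and its broad faces in line with the stack. Do not shift the stacked tins or disturb the jars and the cup.

Things in the scene. Friction and masses are not known exactly. Their poses are not given: they have to be found in the camera images.
- tray: fixed aluminium tray, 250 mm (x) x 100 mm (y), rim 12 mm high, floor 3 mm thick; origin at the centre of its underside. The stack stands on it in one row along its x axis.
- low_1_c (a point): closed oblong spice tin, 62 mm long (its own x) x 40 mm wide (y) x 70 mm high (z), flat top and base, white with a red lid 14 mm deep; all six tins look the same. Lower course, end tin on the tray's -x side, standing on the tray floor (centre 38 mm above the worktop). The point is the tin's centre, 35 mm above its base.
- low_2_c (a point): closed oblong spice tin, 62 mm long (its own x) x 40 mm wide (y) x 70 mm high (z), flat top and base, white with a red lid 14 mm deep; all six tins look the same. Lower course, middle tin, same height, about 1.5 mm from its neighbours. The point is the tin's centre, 35 mm above its base.
- low_3_c (a point): closed oblong spice tin, 62 mm long (its own x) x 40 mm wide (y) x 70 mm high (z), flat top and base, white with a red lid 14 mm deep; all six tins look the same. Lower course, end tin on the tray's +x side. The bare joint is the one between this tin and the middle one. The point is the tin's centre, 35 mm above its base.
- upper_c (a point): closed oblong spice tin, 62 mm long (its own x) x 40 mm wide (y) x 70 mm high (z), flat top and base, white with a red lid 14 mm deep; all six tins look the same. Second course: it already stands across the joint between the middle tin and the -x end tin (centre 108 mm above the worktop). About 280 g, like the three below. The point is the tin's centre, 35 mm above its base.
- rack: fixed grey rack, 70 mm (x) x 100 mm (y), origin at the centre of its underside; floor 4 mm thick; three upright walls 4 mm thick along x at y = -48, 0 and +48 mm, up to 62 mm above the worktop, make two 44 mm wide slots centred at y = +23 and -23 mm, open at both x ends and above. The walls shut off the tins' broad faces, so in the rack a tin can be taken only by its two narrow ends (62 mm apart).
- tin_a_c (a point): closed oblong spice tin, 62 mm long (its own x) x 40 mm wide (y) x 70 mm high (z), flat top and base, white with a red lid 14 mm deep; all six tins look the same. One of the two tins in the rack, long side along the rack's x, centre 39 mm above the worktop, in either slot; one of the two is full (about 280 g), the other nearly empty (about 60 g), which only its weight tells. The point is the tin's centre, 35 mm above its base.
- tin_b_c (a point): closed oblong spice tin, 62 mm long (its own x) x 40 mm wide (y) x 70 mm high (z), flat top and base, white with a red lid 14 mm deep; all six tins look the same. The other of the two tins in the rack. The point is the tin's centre, 35 mm above its base.
- spice_jar: bystander: small spice jar, 44 mm across, 85 mm high, between the rack and the tray, towards the far side; the worktop nearer the robot than it (around x = 0.47 m, y = 0) is free. Origin at the centre of its underside.
- measuring_cup: bystander: clear measuring cup, 90 mm across, 100 mm high, handle at its +y, beyond the work. Origin at the centre of its underside.
- powder_jar: bystander: white jar with a black lid, 90 mm across, 85 mm high, beyond the work. Origin at the centre of its underside.
Things that resemble listed ones, but are neither listed nor needed, are in the scene too. What is shaped like the rack but green or yellow is not meant.

How it is judged:
By the outcome, as a careful person would: the job done as asked, in the order asked, and still so for the second after the job is handed in, with the robot touching nothing.
It also fails if it takes over 72 s, if anything falls off the work surface, if the arm or the gripper's body presses on something with over 40 N, if the wrist force passes 120 N, or if a joint passes its speed limit or range.

## Working session

There is one attempt and no reset: what is moved stays moved. The work goes in short steps, Python scripts to look and compute and a tool call to move; the robot and the scene stay as the last step left them, time stands still between calls to the robot, and variables do not carry over. Pictures are saved under pics/ and viewed, at most 10 in all, crops included, and the job is handed in when it is done.

Besides the shell and the picture viewer there is one more tool, called after "Call:" by a JSON object that holds its "op" and its "data", one argument or row to a line. move_arm: Moves the arm, as the interface text tells. Its arguments: {"type":"object","properties":{"moves":{"type":"array"},"grip_force":{"type":"number"}},"required":["moves"]}

```bash
mkdir -p pics; ls
python3 - <<'E'
from plant import *
import cv2,numpy as np
for n in ("side","top"):
    im=read_camera(n); cv2.imwrite(f"pics/{n}0.png",im[:,:,::-1]); p=camera_params(n); print(n,p)
    R=cv2.Rodrigues(np.array(p["rvec"]))[0]; print("cam pos",-R.T@np.array(p["tvec"]))
print(camera_params("wrist")); s=get_state(); print(s)
E
```

```text
pics
side {'fx': 520.702258104643, 'fy': 520.702258104643, 'cx': 277.437562879943, 'cy': 201.42961156251562, 'rvec': array([ 2.43871149, -0.28376885,  0.08286069]), 'tvec': array([-0.51898393,  0.10181287,  1.40156515])}
cam pos [ 0.33848253 -0.91087485  1.14010159]
top {'fx': 530.9445448572035, 'fy': 530.9445448572035, 'cx': 280.88765470693573, 'cy': 218.5506502229414, 'rvec': array([ 2.09863028, -2.11949363,  0.23572527]), 'tvec': array([-0.0563412 ,  0.51714211,  1.13895136])}
cam pos [ 0.25896125 -0.05372823  1.22387615]
{'fx': 330.3613237170111, 'fy': 330.3613237170111, 'cx': 277.85933520937783, 'cy': 212.7821400606989, 'tool_from_camera': array([[ 3.33126181e-04, -9.46413453e-01, -3.22957373e-01,
         8.23071821e-02],
       [ 9.99999926e-01,  2.52577684e-04,  2.91317820e-04,
         1.81278351e-04],
       [-1.94135278e-04, -3.22957446e-01,  9.46413467e-01,
        -1.42508310e-01],
       [ 0.00000000e+00,  0.00000000e+00,  0.00000000e+00,
         1.00000000e+00]])}
{'time': 0.1, 'qpos': array([ 1.04099694e+00,  2.87145840e-01,  1.57805036e+00, -3.15059953e-05,
        1.27861685e+00, -1.49980331e-01]), 'dq': array([-0.00269685, -0.00064662, -0.00401132, -0.0009958 , -0.00121855,
        0.00058707]), 'joint_efforts': array([ 1.61544453e-03, -4.07300770e+01, -2.93696970e+01, -9.54963571e-05,
        3.39154569e-03,  1.97735613e-05]), 'eef_pos': array([0.24991464, 0.62637682, 0.23002896]), 'tcp_rot': array([ 1.88765460e-01,  9.82021572e-01, -1.05171453e-03, -3.55904500e-04]), 'contact_force': array([ 0.14827813,  0.8389022 , -1.00901232]), 'wrist_torque': array([-0.01838541, -0.01299517, -0.01909442]), 'finger_force': 0.0, 'opening': 0.9969781863693659}
```

View pics/side0.png

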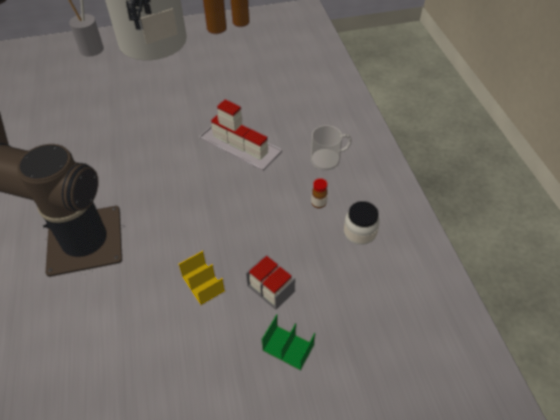

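View pics/top0.png

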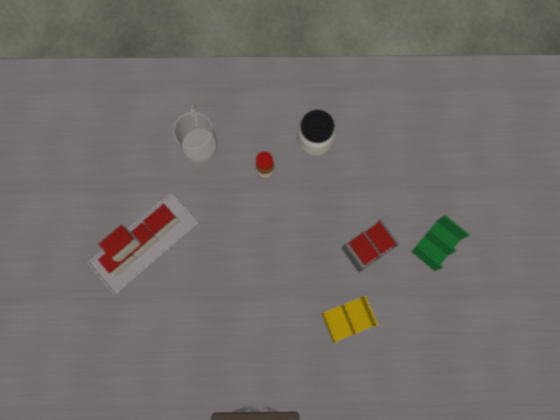

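The pictures show these lookalikes:
- **Grey rack with two red lids:** top (372,243), side (270,277).
- **Empty racks:** the green one at top (440,243) and the yellow one at top (350,320). Neither is meant.
- **Other red lids:** the stack in the tray at top (140,240), with the upper tin at (117,240), and the spice jar at top (264,160).

I choose the grey rack at top (372,243) and will measure it next.

```bash
cat > h.py <<'E'
from plant import *
import cv2,numpy as np
from scipy.spatial.transform import Rotation as Ro
def cam(n):
    p=camera_params(n); K=np.array([[p["fx"],0,p["cx"]],[0,p["fy"],p["cy"]],[0,0,1.]])
    if n=="wrist":
        s=get_state(); T=np.eye(4); T[:3,:3]=Ro.from_quat(s["tcp_rot"]).as_matrix(); T[:3,3]=s["eef_pos"]
        W=T@p["tool_from_camera"]; R=W[:3,:3].T; return K,R,-R@W[:3,3]
    return K,cv2.Rodrigues(np.array(p["rvec"]))[0],np.array(p["tvec"])
def onplane(c,uv,z):
    K,R,t=c; uv=np.atleast_2d(uv).astype(float); C=-R.T@t
    d=(R.T@np.linalg.inv(K)@np.c_[uv,np.ones(len(uv))].T).T
    return C+d*((z-C[2])/d[:,2])[:,None]
def proj(c,P):
    K,R,t=c; q=(K@(R@np.atleast_2d(P).T+t[:,None])).T; return q[:,:2]/q[:,2:]
def red(im,lo=90):
    h=cv2.cvtColor(im,cv2.COLOR_RGB2HSV); return (((h[...,0]<9)|(h[...,0]>171))&(h[...,1]>150)&(h[...,2]>lo)).astype(np.uint8)
def rect(P):
    (c,(w,h),a)=cv2.minAreaRect((P[:,:2]*1000).astype(np.float32))
    if w<h: w,h,a=h,w,a+90
    return np.round(c,1),round(w,1),round(h,1),round((a+90)%180-90,1)
E
python3 - <<'E'
from h import *
c=cam("top"); im=read_camera("top"); m=red(im)
cv2.imwrite("pics/topc.png",np.hstack([cv2.resize(im[200:290,330:420,::-1],(380,380),interpolation=2),cv2.resize(im[185:305,80:200,::-1],(380,380),interpolation=2)]))
for k in cv2.findContours(m,0,2)[0]:
    if cv2.contourArea(k)<40: continue
    k=k[:,0]; print(k.mean(0).round(),[rect(onplane(c,k,z)) for z in (.074,.143)])
m=cv2.inRange(cv2.cvtColor(im,cv2.COLOR_RGB2HSV),(0,0,0),(180,255,90))
h=cv2.cvtColor(im,cv2.COLOR_RGB2HSV); print(h[243,372],h[265,365],h[255,350],im[140,318])
s=cam("side"); ims=read_camera("side"); 
for k in cv2.findContours(red(ims),0,2)[0]:
    if cv2.contourArea(k)<40: continue
    k=k[:,0]; print('s',k.mean(0).round(),[rect(onplane(s,k,z)) for z in (.074,.143)])
E
```

```text
[364. 248.] [(array([ 443.4, -241.5]), 59.4, 38.6, 33.5), (array([ 432.3, -230.3]), 55.9, 36.3, 33.5)]
[115. 252.] [(array([449.4, 301.7]), 85.5, 65.7, -48.5), (array([438. , 280.4]), 80.3, 61.7, -48.5)]
[381. 238.] [(array([ 467.9, -279.5]), 58.9, 38.9, 34.2), (array([ 455.4, -265.9]), 55.4, 36.6, 34.2)]
[149. 228.] [(array([494.2, 232.3]), 119.9, 39.3, -47.2), (array([480.1, 215.2]), 112.7, 36.9, -47.2)]
[264. 161.] [(array([648.2, -24.4]), 40.6, 36.4, -0.4), (array([624.9, -26.1]), 38.1, 34.2, -0.4)]
[ 5 88 96] [  4  71 115] [60  4 65] [28 27 29]
s [268. 274.] [(array([ 453.2, -266. ]), 85.1, 61.4, -57.2), (array([ 445.8, -307.7]), 79.6, 57.4, -57.2)]
s [320. 186.] [(array([646.3, -24.2]), 45.6, 33.9, 69.1), (array([626.4, -81.6]), 42.6, 31.7, 69.1)]
s [237. 131.] [(array([469.2, 248.8]), 186.0, 40.3, -47.6), (array([460.8, 173.7]), 173.9, 37.7, -47.6)]
s [229. 107.] [(array([458.6, 354.9]), 65.6, 42.2, -49.3), (array([450.8, 272.9]), 61.3, 39.5, -49.3)]
```

View pics/topc.png

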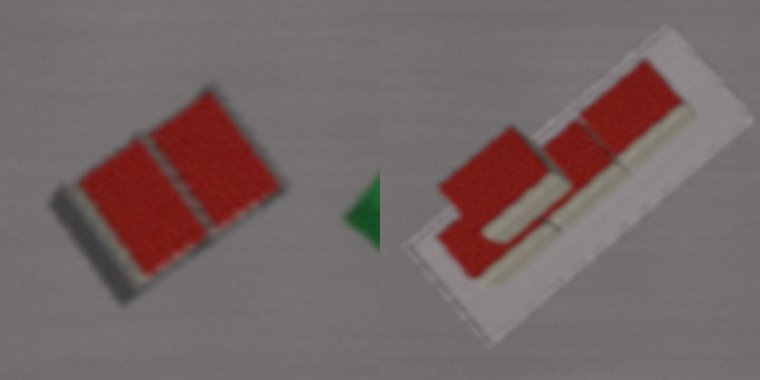

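The crop shows the two red-lidded tins in the grey rack at top (364,248) and (381,238). Their measured size of 59 x 39 mm and pitch of 45 mm fit the description. They lie at about (443,-241) and (468,-280) mm, with the long axis at about 33.5°. Next I move over the rack by way of x≈0.48, y≈0.

Call:
{"op": "move_arm", "data": {
  "moves": [
    [1,[0,0,0],[0,0,0.121]],
    [1,[0,0,0],[0,0,0.121]],
    [1,[0,0,0],[0,0,0.121]],
    [1,[0,0,0],[0,0,0.121]],
    [1,[0,0,0],[0,0,0.121]],
    [1,[-0.038,-0.009,0],[0,0,0]],
    [1,[-0.038,-0.009,0],[0,0,0]],
    [1,[-0.038,-0.009,0],[0,0,0]],
    [1,[-0.038,-0.009,0],[0,0,0]],
    [1,[-0.038,-0.009,0],[0,0,0]]
  ],
  "grip_force": 40
}}

```text
time: 1.03
eef_pos: [0.3178, 0.442, 0.231]
tcp_rot: [0.472, 0.881, -0.0, 0.0]
contact_force: [0.1, 0.8, -0.2]
opening: 1.004
finger_force: 0.0
```

Call:
{"op": "move_arm", "data": {
  "moves": [
    [1,[-0.038,-0.009,0],[0,0,0]],
    [1,[-0.038,-0.009,0],[0,0,0]],
    [1,[-0.038,-0.009,0],[0,0,0]],
    [1,[-0.038,-0.009,0],[0,0,0]],
    [1,[-0.038,-0.009,0],[0,0,0]],
    [1,[-0.038,-0.009,0],[0,0,0]],
    [1,[-0.038,-0.009,0],[0,0,0]],
    [1,[-0.038,-0.009,0],[0,0,0]],
    [1,[-0.038,-0.009,0],[0,0,0]],
    [1,[-0.038,-0.009,0],[0,0,0]]
  ]
}}

```text
time: 1.87
eef_pos: [0.4531, 0.0755, 0.2314]
tcp_rot: [0.473, 0.881, 0.0, 0.0]
contact_force: [1.4, 0.5, -0.4]
opening: 0.999
finger_force: 0.0
```

Call:
{"op": "move_arm", "data": {
  "moves": [
    [1,[-0.031,-0.0205,0],[0,0,0]],
    [1,[-0.031,-0.0205,0],[0,0,0]],
    [1,[-0.031,-0.0205,0],[0,0,0]],
    [1,[-0.031,-0.0205,0],[0,0,0]],
    [1,[-0.031,-0.0205,0],[0,0,0]],
    [1,[-0.031,-0.0205,0],[0,0,0]],
    [1,[-0.031,-0.0205,0],[0,0,0]],
    [1,[-0.031,-0.0205,0],[0,0,0]],
    [1,[-0.031,-0.0205,0],[0,0,0]],
    [1,[0,0,0],[0,0,0]]
  ]
}}

```text
time: 2.7
eef_pos: [0.453, -0.2627, 0.2314]
tcp_rot: [0.475, 0.88, -0.001, 0.001]
contact_force: [-0.8, 0.6, 0.6]
opening: 0.998
finger_force: 0.0
```

```bash
cat >> h.py <<'E'
def tool():
    s=get_state(); return np.array(s["eef_pos"]),Ro.from_quat(s["tcp_rot"]).as_matrix()
def delta(P):
    p,R=tool(); d=R.T@(np.asarray(P)-p); y=np.degrees(np.arctan2(R[1,1],R[0,1])); return (d*1000).round(1),'psi_y',round(y,1),'tilt',(R[:2,2]).round(3)
E
python3 - <<'E'
from h import *
c=cam("wrist"); im=read_camera("wrist"); cv2.imwrite("pics/w1.png",im[:,:,::-1])
for k in cv2.findContours(red(im,60),0,2)[0]:
    if cv2.contourArea(k)<300: continue
    k=k[:,0]; r=rect(onplane(c,k,.074)); print(k.mean(0).round(),r,delta([*(np.array(r[0])/1000),.15]))
E
```

```text
[272. 210.] (array([ 467.5, -277.4]), 59.8, 39.6, 33.3) (array([-22.6,   2.5,  81.1]), 'psi_y', np.float64(33.3), 'tilt', array([-0.,  0.]))
[287. 167.] (array([ 443.1, -239.6]), 59.8, 38.8, 33.3) (array([22.4,  2.8, 81.1]), 'psi_y', np.float64(33.3), 'tilt', array([-0.,  0.]))
```

View pics/w1.png

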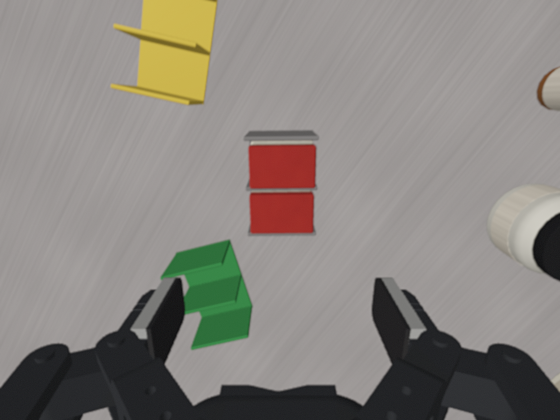

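The wrist view shows the grey rack with red lids at (282,167) and (282,212). The green rack's corner at (232,242) clears the fingers by more than 15 mm. I lift the first tin, at (443,-240).

Call:
{"op": "move_arm", "data": {
  "moves": [
    [1,[0.0112,0.0014,0],[0,0,0]],
    [1,[0.0112,0.0014,0],[0,0,0]],
    [1,[0,0,0.029],[0,0,0]],
    [1,[0,0,0.029],[0,0,0]],
    [1,[0,0,0.029],[0,0,0]],
    [1,[0,0,0.029],[0,0,0]],
    [1,[0,0,0.029],[0,0,0]],
    [1,[0,0,0.029],[0,0,0]],
    [1,[0,0,0.025],[0,0,0]],
    [1,[0,0,0],[0,0,0]]
  ]
}}

```text
time: 3.58
eef_pos: [0.4397, -0.2314, 0.0275]
tcp_rot: [0.472, 0.882, 0.001, -0.006]
contact_force: [-1.2, 0.5, -0.4]
opening: 1.001
finger_force: 0.0
```

Call:
{"op": "move_arm", "data": {
  "moves": [
    [0.5,[0,0,0],[0,0,0]],
    [0.5,[0,0,0],[0,0,0]],
    [0.5,[0,0,0],[0,0,0]],
    [0.5,[0,0,0],[0,0,0]],
    [0.5,[0,0,0],[0,0,0]],
    [0.5,[0,0,0],[0,0,0]],
    [0.5,[0,0,0],[0,0,0]],
    [0.5,[0,0,0],[0,0,0]],
    [0.5,[0,0,0],[0,0,0]],
    [0.5,[0,0,0],[0,0,0]]
  ],
  "grip_force": 30
}}

```text
time: 4.42
eef_pos: [0.4443, -0.2365, 0.0344]
tcp_rot: [0.472, 0.881, 0.0, 0.001]
contact_force: [-1.7, 6.5, 7.7]
opening: 0.721
finger_force: 36.3
```

Run:
```python
from h import *
for i in range(4):
    s=get_state(); print(s["time"],np.round(s["eef_pos"],4),np.round(s["contact_force"],2),np.round(s["wrist_torque"],3),s["opening"],s["finger_force"]); read_camera("top")
im=read_camera("wrist"); cv2.imwrite("pics/w2.png",im[:,:,::-1])
```

```text
4.4167 [ 0.4443 -0.2365  0.0344] [-1.68  6.46  7.67] [0.742 0.226 0.238] 0.7211186486476691 36.32210433483124
4.4667 [ 0.4443 -0.2366  0.0344] [-1.5   6.94  7.85] [0.816 0.287 0.21 ] 0.71710582473499 36.32421791553497
4.5167 [ 0.4443 -0.2366  0.0344] [-2.17  6.49  7.86] [0.786 0.277 0.193] 0.721461597150326 36.323779821395874
4.5667 [ 0.4443 -0.2365  0.0344] [-2.18  6.41  7.34] [0.783 0.193 0.222] 0.7192672884784928 36.323227286338806
```

View pics/w2.png

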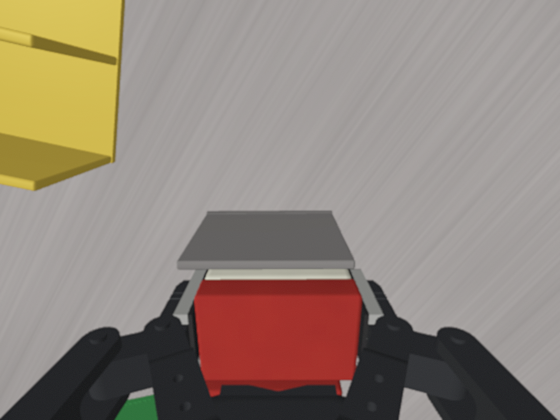

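The picture shows the tin gripped by both ends, with the lid at (278,330), and there are a few newtons of side load. I relieve that load and then lift.

Call:
{"op": "move_arm", "data": {
  "moves": [
    [0.5,[0.003,0,-0.002],[0,0,0]],
    [0.5,[0,0,-0.002],[0,0,0]],
    [0.5,[0,0,0],[0,0,0]],
    [0.5,[0,0,0],[0,0,0]],
    [0.5,[0,0,0],[0,0,0]],
    [0.5,[0,0,0],[0,0,0]],
    [0.5,[0,0,0],[0,0,0]],
    [0.5,[0,0,0],[0,0,0]],
    [0.5,[0,0,0],[0,0,0]],
    [0.5,[0,0,0],[0,0,0]]
  ]
}}

```text
time: 5.5
eef_pos: [0.4418, -0.2345, 0.0362]
tcp_rot: [0.473, 0.881, -0.0, -0.0]
contact_force: [-0.0, 0.7, -1.6]
opening: 0.722
finger_force: 35.5
```

```bash
cat >> h.py <<'E'
def st(n=4):
    L=[]
    for i in range(n):
        s=get_state(); L.append(np.r_[s["eef_pos"],s["contact_force"],s["wrist_torque"],s["joint_efforts"],s["opening"],s["finger_force"]]); read_camera("top")
    L=np.mean(L,0); print('t',round(get_state()["time"],2),'pos',(L[:3]*1000).round(1),'F',L[3:6].round(2),'M',L[6:9].round(3),'eff',L[9:12].round(2),'op',L[15:].round(3))
E
python3 -c "
from h import *
st()"
```

```text
t 5.7 pos [ 441.8 -234.5   36.3] F [-0.22  0.22 -0.82] M [0.021 0.022 0.001] eff [-1.000e-02 -2.942e+01 -2.287e+01] op [ 0.723 35.524]
```

Call:
{"op": "move_arm", "data": {
  "moves": [
    [0.5,[0,0,-0.005],[0,0,0]],
    [0.5,[0,0,-0.008],[0,0,0]],
    [0.5,[0,0,-0.008],[0,0,0]],
    [0.5,[0,0,-0.008],[0,0,0]],
    [0.5,[0,0,-0.006],[0,0,0]],
    [0.5,[0,0,-0.005],[0,0,0]],
    [0.5,[0,0,0],[0,0,0]],
    [0.5,[0,0,0],[0,0,0]],
    [0.5,[0,0,0],[0,0,0]],
    [0.5,[0,0,0],[0,0,0]]
  ]
}}

```text
time: 6.53
eef_pos: [0.4415, -0.2341, 0.0758]
tcp_rot: [0.473, 0.881, 0.0, -0.001]
contact_force: [0.2, 0.4, -1.1]
opening: 0.726
finger_force: 35.4
```

```bash
python3 -c "
from h import *
st(6)
cv2.imwrite('pics/w3.png',read_camera('wrist')[:,:,::-1])"
```

```text
t 6.83 pos [ 441.5 -234.2   75.9] F [-0.15  0.16 -0.68] M [ 0.005 -0.003 -0.008] eff [  0.   -28.37 -24.59] op [ 0.723 35.443]
```

It weighs about 0.07 kg, so this is the light tin. I put it back and try the other one.

Call:
{"op": "move_arm", "data": {
  "moves": [
    [0.5,[0,0,0.005],[0,0,0]],
    [0.5,[0,0,0.008],[0,0,0]],
    [0.5,[0,0,0.008],[0,0,0]],
    [0.5,[0,0,0.007],[0,0,0]],
    [0.5,[0,0,0.006],[0,0,0]],
    [0.5,[0,0,0.005],[0,0,0]],
    [0.5,[0,0,0.002],[0,0,0]],
    [0.5,[0,0,0.001],[0,0,0]],
    [0.5,[0,0,0],[0,0,0]],
    [0.5,[0,0,0],[0,0,0]]
  ]
}}

```text
time: 7.72
eef_pos: [0.4419, -0.2345, 0.0345]
tcp_rot: [0.473, 0.881, -0.0, 0.0]
contact_force: [-0.3, 0.3, 1.2]
opening: 0.724
finger_force: 35.6
```

```bash
python3 -c "
from h import *
st()"
```

```text
t 7.92 pos [ 441.9 -234.5   34.5] F [-0.93  0.41  1.28] M [0.065 0.102 0.02 ] eff [-1.000e-02 -2.874e+01 -2.257e+01] op [ 0.723 35.64 ]
```

Call:
{"op": "move_arm", "data": {
  "moves": [
    [1,[0,0,0],[0,0,0]],
    [1,[0,0,0],[0,0,0]],
    [1,[0,0,0],[0,0,0]],
    [1,[0,0,0],[0,0,0]],
    [1,[0,0,0],[0,0,0]],
    [1,[0,0,-0.02],[0,0,0]],
    [1,[0,0,-0.03],[0,0,0]],
    [1,[0,0,-0.02],[0,0,0]],
    [1,[0,0,0],[0,0,0]],
    [1,[0,0,0],[0,0,0]]
  ]
}}

```text
time: 8.75
eef_pos: [0.4427, -0.2351, 0.1057]
tcp_rot: [0.473, 0.881, -0.0, 0.002]
contact_force: [0.2, -0.1, -0.7]
opening: 1.001
finger_force: 0.0
```

```bash
python3 -c "
from h import *
st(3)
c=cam('top'); im=read_camera('top')
c=cam('wrist'); im=read_camera('wrist')
for k in cv2.findContours(red(im,60),0,2)[0]:
    if cv2.contourArea(k)<300: continue
    k=k[:,0]; r=rect(onplane(c,k,.074)); print(k.mean(0).round(),k.min(0),k.max(0),r,delta([*(np.array(r[0])/1000),.034]))
cv2.imwrite('pics/w4.png',im[:,:,::-1])"
```

```text
t 8.9 pos [ 441.9 -234.5  104.4] F [-0.43 -0.07 -0.1 ] M [ 0.022  0.013 -0.012] eff [ -0.   -28.2  -26.28] op [1. 0.]
[277. 320.] [223 294] [322 354] (array([ 466.1, -275.9]), 60.4, 44.2, 33.6) (array([-49.2,  -2.3,  68.6]), 'psi_y', np.float64(33.6), 'tilt', array([-0.002,  0.002]))
[282. 246.] [225 223] [332 289] (array([ 443.1, -235.4]), 60.3, 41.8, 33.6) (array([-2.8,  0.9, 68.7]), 'psi_y', np.float64(33.6), 'tilt', array([-0.002,  0.002]))
```

View pics/w4.png

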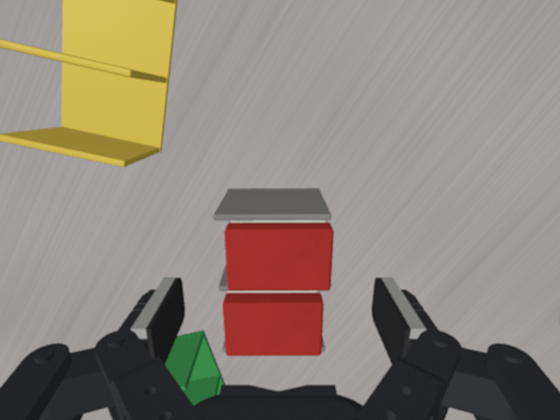

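The picture shows the first tin back upright in its slot at (278,256) and the second at (273,325). The green rack's corner is near (200,335), so I check its distance before going down beside it.

```bash
python3 -c "
from h import *
p,R=tool(); ctr=np.array([.4665,-.2768,0])
for n in ('wrist','top'):
    c=cam(n); h=cv2.cvtColor(read_camera(n),cv2.COLOR_RGB2HSV); m=cv2.inRange(h,(45,120,40),(80,255,255)); k=max(cv2.findContours(m,0,2)[0],key=cv2.contourArea)
    k=cv2.approxPolyDP(k,3,True)[:,0]; P=onplane(c,k,.062)-ctr
    for u,q in zip(k,P): print(n,u,'rel tool x,y mm',((R.T@q)[:2]*1000).round())
"
```

```text
wrist [202 331] rel tool x,y mm [-13. -47.]
wrist [176 337] rel tool x,y mm [-18. -65.]
wrist [165 362] rel tool x,y mm [-39. -75.]
wrist [192 404] rel tool x,y mm [-77. -59.]
wrist [219 394] rel tool x,y mm [-67. -39.]
wrist [223 384] rel tool x,y mm [-58. -36.]
top [445 216] rel tool x,y mm [-156.  -42.]
top [412 251] rel tool x,y mm [-46. -64.]
top [434 269] rel tool x,y mm [ -62. -123.]
top [441 267] rel tool x,y mm [ -78. -128.]
top [445 256] rel tool x,y mm [-100. -114.]
top [467 235] rel tool x,y mm [-170. -104.]
```

The corner is a floor corner, because the two views agree only near z = 0. It is about 50 mm clear of the finger path, so I go to the second tin.

Call:
{"op": "move_arm", "data": {
  "moves": [
    [0.92,[-0.0245,-0.001,0],[0,0,0]],
    [0.92,[-0.0245,-0.001,0],[0,0,0]],
    [0.92,[0,0,0],[0,0,0]],
    [0.92,[0,0,0.008],[0,0,0]],
    [0.92,[0,0,0.016],[0,0,0]],
    [0.92,[0,0,0.018],[0,0,0]],
    [0.92,[0,0,0.016],[0,0,0]],
    [0.92,[0,0,0.008],[0,0,0]],
    [0.92,[0,0,0.002],[0,0,0]],
    [0.92,[0,0,0],[0,0,0]]
  ]
}}

```text
time: 9.93
eef_pos: [0.4665, -0.2754, 0.0353]
tcp_rot: [0.473, 0.881, 0.0, -0.001]
contact_force: [-0.2, -0.9, -0.4]
opening: 0.92
finger_force: 0.0
```

Call:
{"op": "move_arm", "data": {
  "moves": [
    [0.92,[0,0,0],[0,0,0]],
    [0.92,[0,0,0],[0,0,0]],
    [0.5,[0,0,0],[0,0,0]],
    [0.5,[0,0,0],[0,0,0]],
    [0.5,[0,0,0],[0,0,0]],
    [0.5,[0,0,0],[0,0,0]],
    [0.5,[0,0,0],[0,0,0]],
    [0.5,[0,0,0],[0,0,0]],
    [0.5,[0,0,0],[0,0,0]],
    [0.5,[0,0,0],[0,0,0]]
  ],
  "grip_force": 45
}}

```text
time: 10.77
eef_pos: [0.4679, -0.2772, 0.0376]
tcp_rot: [0.473, 0.881, -0.0, 0.001]
contact_force: [-1.0, -0.1, 7.1]
opening: 0.721
finger_force: 51.0
```

```bash
python3 -c "
from h import *
st(3)"
```

```text
t 10.92 pos [ 467.9 -277.2   37.6] F [-0.83 -0.02  6.45] M [-0.132  0.326  0.021] eff [  0.42 -29.78 -20.95] op [ 0.72  50.993]
```

Call:
{"op": "move_arm", "data": {
  "moves": [
    [0.5,[0,0,-0.005],[0,0,0]],
    [0.5,[0,0,-0.008],[0,0,0]],
    [0.5,[0,0,-0.008],[0,0,0]],
    [0.5,[0,0,-0.008],[0,0,0]],
    [0.5,[0,0,-0.008],[0,0,0]],
    [0.5,[0,0,-0.005],[0,0,0]],
    [0.5,[0,0,0],[0,0,0]],
    [0.5,[0,0,0],[0,0,0]],
    [0.5,[0,0,0],[0,0,0]],
    [0.5,[0,0,0],[0,0,0]]
  ]
}}

```text
time: 11.75
eef_pos: [0.4673, -0.2763, 0.0784]
tcp_rot: [0.473, 0.881, 0.0, 0.0]
contact_force: [0.8, -0.6, -1.1]
opening: 0.723
finger_force: 51.7
```

```bash
python3 -c "
from h import *
st(5)"
```

```text
t 12.0 pos [ 467.3 -276.3   78.3] F [ 1.09 -1.19 -1.51] M [-0.265 -0.208  0.024] eff [  0.21 -32.44 -24.34] op [ 0.718 51.735]
```

Call:
{"op": "move_arm", "data": {
  "moves": [
    [0.5,[0,0,-0.005],[0,0,0]],
    [0.5,[0,0,-0.008],[0,0,0]],
    [0.5,[0,0,-0.008],[0,0,0]],
    [0.5,[0,0,-0.008],[0,0,0]],
    [0.5,[0,0,-0.008],[0,0,0]],
    [0.5,[0,0,-0.005],[0,0,0]],
    [0.5,[0,0,-0.003],[0,0,0]],
    [0.5,[0,0,0],[0,0,0]],
    [0.5,[0,0,0],[0,0,0]],
    [0.5,[0,0,0],[0,0,0]]
  ]
}}

```text
time: 12.83
eef_pos: [0.4669, -0.276, 0.1228]
tcp_rot: [0.473, 0.881, 0.0, -0.001]
contact_force: [-0.1, 0.1, -3.4]
opening: 0.719
finger_force: 51.5
```

```bash
python3 -c "
from h import *
st(5)
im=read_camera('wrist'); k=[max(cv2.findContours(red(im,60),0,2)[0],key=cv2.contourArea)][0][:,0]; print(k.min(0),k.max(0))
cv2.imwrite('pics/w5.png',im[:,:,::-1])"
```

```text
t 13.08 pos [ 466.9 -276.1  122.8] F [ 0.01  0.02 -2.94] M [ 0.01  -0.009 -0.002] eff [ 1.000e-02 -3.241e+01 -2.764e+01] op [ 0.72  51.536]
[196 272] [359 370]
```

View pics/w5.png

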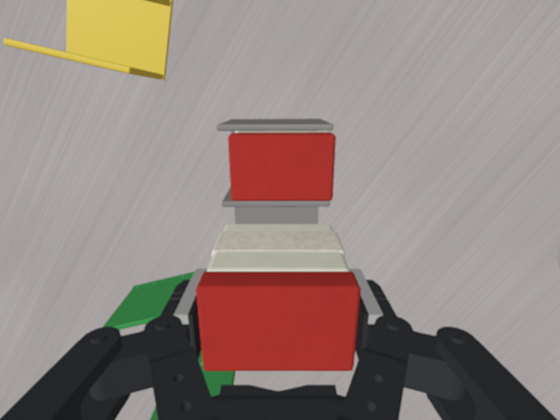

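It pulls about 2.9 N, so this is the heavy tin. The picture shows it in the fingers at (278,320) and the light tin still upright in the rack at (282,166). I carry it to the free spot.

Call:
{"op": "move_arm", "data": {
  "moves": [
    [0.5,[0,0,-0.02],[0,0,0]],
    [0.5,[0.012,0.0085,0],[0,0,0]],
    [0.5,[0.0245,0.017,0],[0,0,0]],
    [0.5,[0.0285,0.02,0],[0,0,0]],
    [0.5,[0.0285,0.02,0],[0,0,0]],
    [0.5,[0.0285,0.02,0],[0,0,0]],
    [0.5,[0.0285,0.02,0],[0,0,0]],
    [0.5,[0.0285,0.02,0],[0,0,0]],
    [0.5,[0.0245,0.017,0],[0,0,0]],
    [0.5,[0.017,0.011,0],[0,0,0]]
  ]
}}

```text
time: 13.97
eef_pos: [0.4724, -0.0043, 0.143]
tcp_rot: [0.472, 0.882, 0.001, -0.0]
contact_force: [-1.4, 0.2, -2.3]
opening: 0.717
finger_force: 51.7
```

Call:
{"op": "move_arm", "data": {
  "moves": [
    [0.5,[0,0,0],[0,0,0.08]],
    [0.5,[0,0,0],[0,0,0.118]],
    [0.5,[0,0,0],[0,0,0.118]],
    [0.5,[0,0,0],[0,0,0.118]],
    [0.5,[0,0,0],[0,0,0.118]],
    [0.5,[0,0,0],[0,0,0.118]],
    [0.5,[0,0,0],[0,0,0.118]],
    [0.5,[0,0,0],[0,0,0.118]],
    [0.5,[0,0,0],[0,0,0.118]],
    [0.5,[0,0,0],[0,0,0.118]]
  ]
}}

```text
time: 14.8
eef_pos: [0.4727, -0.0068, 0.1429]
tcp_rot: [0.875, 0.483, 0.0, -0.0]
contact_force: [-0.2, -0.2, -3.0]
opening: 0.721
finger_force: 51.5
```

Call:
{"op": "move_arm", "data": {
  "moves": [
    [0.5,[0,0,0],[0,0,0.118]],
    [0.5,[0,0,0],[0,0,0.118]],
    [0.5,[0,0,0],[0,0,0.037]],
    [0.5,[0,0,0.01],[0,0,0]],
    [0.5,[0,0,0.02],[0,0,0]],
    [0.5,[0,0,0.02],[0,0,0]],
    [0.5,[0,0,0.02],[0,0,0]],
    [0.5,[0,0,0.015],[0,0,0]],
    [0.5,[0,0,0.005],[0,0,0]],
    [0.5,[0,0,0],[0,0,0]]
  ]
}}

```text
time: 15.63
eef_pos: [0.4713, -0.007, 0.0511]
tcp_rot: [0.932, 0.363, -0.002, -0.001]
contact_force: [-0.3, -0.1, -2.8]
opening: 0.718
finger_force: 51.5
```

```bash
python3 -c "
from h import *
st(3); print(delta([.47,0,.0336]))
c=cam('wrist'); im=read_camera('wrist')
m=red(im,60); k=max(cv2.findContours(m,0,2)[0],key=cv2.contourArea)[:,0]; print(k.min(0),k.max(0))
cv2.imwrite('pics/w6.png',im[:,:,::-1])"
```

```text
t 15.78 pos [472.4  -7.3  52.4] F [ 0.11  0.1  -3.  ] M [-0.013 -0.01   0.026] eff [ -0.   -26.89 -23.93] op [ 0.717 51.457]
(array([ 2.3, -8.5, 20.6]), 'psi_y', np.float64(-47.5), 'tilt', array([ 0.002, -0.   ]))
[196 272] [359 369]
```

Call:
{"op": "move_arm", "data": {
  "moves": [
    [0.5,[0,0,0.004],[0,0,0]],
    [0.5,[0,0,0.005],[0,0,0]],
    [0.5,[0,0,0.004],[0,0,0]],
    [0.5,[0,0,0.003],[0,0,0]],
    [0.5,[0,0,0.002],[0,0,0]],
    [0.5,[0,0,0.001],[0,0,0]],
    [0.5,[0,0,0],[0,0,0]],
    [0.5,[0,0,0],[0,0,0]],
    [0.5,[0,0,0],[0,0,0]],
    [0.5,[0,0,0],[0,0,0]]
  ]
}}

```text
time: 16.67
eef_pos: [0.4734, -0.0078, 0.0345]
tcp_rot: [0.932, 0.362, 0.0, 0.0]
contact_force: [0.6, 0.5, -3.1]
opening: 0.721
finger_force: 51.5
```

```bash
python3 -c "
from h import *
st(3)"
```

```text
t 16.82 pos [473.4  -7.8  34.5] F [ 0.05  0.12 -3.35] M [ 0.007  0.008 -0.   ] eff [ -0.   -28.12 -23.55] op [ 0.72  51.469]
```

Call:
{"op": "move_arm", "data": {
  "moves": [
    [0.5,[0,0,0.001],[0,0,0]],
    [0.5,[0,0,0.001],[0,0,0]],
    [0.5,[0,0,0.001],[0,0,0]],
    [0.5,[0,0,0.0005],[0,0,0]],
    [0.5,[0,0,0],[0,0,0]],
    [0.5,[0,0,0],[0,0,0]],
    [0.5,[0,0,0],[0,0,0]],
    [0.5,[0,0,0],[0,0,0]],
    [0.5,[0,0,0],[0,0,0]],
    [0.5,[0,0,0],[0,0,0]]
  ]
}}

```text
time: 17.65
eef_pos: [0.4736, -0.0078, 0.0336]
tcp_rot: [0.932, 0.363, -0.001, -0.0]
contact_force: [-8.0, 0.9, 17.1]
opening: 0.718
finger_force: 54.1
```

```bash
python3 -c "
from h import *
st(3)"
```

```text
t 17.8 pos [473.6  -7.8  33.6] F [-8.18  1.28 17.06] M [ 0.162  1.387 -0.046] eff [ -0.62 -20.88 -20.87] op [ 0.719 54.058]
```

Call:
{"op": "move_arm", "data": {
  "moves": [
    [0.5,[0,0,-0.0015],[0,0,0]],
    [0.5,[0,0,0],[0,0,0]],
    [0.5,[0,0,0],[0,0,0]],
    [1,[0,0,0],[0,0,0]],
    [1,[0,0,0],[0,0,0]],
    [1,[0,0,0],[0,0,0]],
    [1,[0,0,0],[0,0,0]],
    [1,[0,0,0],[0,0,0]],
    [1,[0,0,-0.015],[0,0,0]],
    [1,[0,0,-0.025],[0,0,0]]
  ]
}}

```text
time: 18.63
eef_pos: [0.4706, -0.0072, 0.0698]
tcp_rot: [0.932, 0.362, -0.003, -0.002]
contact_force: [-0.4, -0.3, -0.3]
opening: 1.001
finger_force: 0.0
```

Call:
{"op": "move_arm", "data": {
  "moves": [
    [1,[0,0,-0.035],[0,0,0]],
    [1,[0,0,-0.035],[0,0,0]],
    [1,[0,0,-0.03],[0,0,0]],
    [1,[0,0,-0.02],[0,0,0]],
    [1,[0,0,0],[0,0,0]],
    [1,[0,0,0],[0,0,0]],
    [1,[0,0,0],[0,0,0]],
    [1,[0,0,0],[0,0,0]],
    [1,[0,0,0],[0,0,0]],
    [1,[0,0,0],[0,0,0]]
  ]
}}

```text
time: 19.47
eef_pos: [0.4724, -0.0076, 0.1908]
tcp_rot: [0.932, 0.362, -0.001, -0.001]
contact_force: [0.2, 0.4, -0.1]
opening: 1.0
finger_force: 0.0
```

Run:
```python
from h import *
st(3)
c=cam("wrist"); im=read_camera("wrist"); cv2.imwrite("pics/w7.png",im[:,:,::-1])
for k in cv2.findContours(red(im,60),0,2)[0]:
    if cv2.contourArea(k)<300: continue
    k=k[:,0]; r=rect(onplane(c,k,.070)); print(k.mean(0).round(),k.min(0),k.max(0),r,delta([*(np.array(r[0])/1000),.034]))
```

```text
t 19.62 pos [472.6  -7.7 191.1] F [0.25 0.08 0.06] M [ 0.021 -0.004 -0.013] eff [  0.   -22.85 -28.06] op [0.998 0.   ]
[291. 199.] [243 181] [315 226] (array([475. ,  -7.9]), 59.8, 39.4, -47.5) (array([  1.4,   1.5, 157.9]), 'psi_y', np.float64(-47.5), 'tilt', array([-0.001,  0.   ]))
[461.  48.] [429  16] [494  80] (array([650.6, -25.4]), 46.5, 40.2, -37.2) (array([119. , 133.1, 157.8]), 'psi_y', np.float64(-47.5), 'tilt', array([-0.001,  0.   ]))
```

The tin stands free at (475,-8), measured as 60 x 39 mm at -47.5°. I turn 90° and retake it by its broad faces.

Call:
{"op": "move_arm", "data": {
  "moves": [
    [1,[0.0014,0.0015,0],[0,0,-0.06]],
    [1,[0,0,0],[0,0,-0.12]],
    [1,[0,0,0],[0,0,-0.12]],
    [1,[0,0,0],[0,0,-0.12]],
    [1,[0,0,0],[0,0,-0.12]],
    [1,[0,0,0],[0,0,-0.12]],
    [1,[0,0,0],[0,0,-0.12]],
    [1,[0,0,0],[0,0,-0.12]],
    [1,[0,0,0],[0,0,-0.12]],
    [1,[0,0,0],[0,0,-0.12]]
  ]
}}

```text
time: 20.5
eef_pos: [0.4753, -0.0079, 0.1923]
tcp_rot: [0.587, 0.81, 0.0, -0.0]
contact_force: [-0.9, -0.1, -0.0]
opening: 1.002
finger_force: 0.0
```

Call:
{"op": "move_arm", "data": {
  "moves": [
    [1,[0,0,0],[0,0,-0.12]],
    [1,[0,0,0],[0,0,-0.12]],
    [1,[0,0,0],[0,0,-0.12]],
    [1,[0,0,0],[0,0,-0.071]],
    [1,[0,0,0.01],[0,0,0]],
    [1,[0,0,0.02],[0,0,0]],
    [1,[0,0,0.02],[0,0,0]],
    [1,[0,0,0.01],[0,0,0]],
    [1,[0,0,0],[0,0,0]],
    [1,[0,0,0],[0,0,0]]
  ]
}}

```text
time: 21.33
eef_pos: [0.4749, -0.0078, 0.1317]
tcp_rot: [0.403, 0.915, -0.0, -0.001]
contact_force: [0.7, 0.3, 0.0]
opening: 0.995
finger_force: 0.0
```

Run:
```python
from h import *
st(3)
c=cam("wrist"); im=read_camera("wrist"); cv2.imwrite("pics/w8.png",im[:,:,::-1])
for k in cv2.findContours(red(im,60),0,2)[0]:
    if cv2.contourArea(k)<300: continue
    k=k[:,0]; r=rect(onplane(c,k,.070)); print(k.mean(0).round(),k.min(0),k.max(0),r,delta([*(np.array(r[0])/1000),.028]))
```

```text
t 21.48 pos [475.5  -8.  132.6] F [0.05 0.33 0.27] M [ 0.018 -0.008  0.018] eff [ 1.000e-02 -2.358e+01 -2.557e+01] op [0.998 0.   ]
[270. 212.] [243 180] [302 267] (array([472.1,  -7.8]), 62.1, 38.1, -47.5) (array([  3.2,  -2.9, 105.6]), 'psi_y', np.float64(42.5), 'tilt', array([ 0.002, -0.001]))
[550.  30.] [543   0] [559  59] (array([508.8, 181.8]), 30.4, 8.8, -32.0) (array([118.2, 152.2, 105.6]), 'psi_y', np.float64(42.5), 'tilt', array([ 0.002, -0.001]))
```

Call:
{"op": "move_arm", "data": {
  "moves": [
    [1,[0.0015,-0.0015,0.01],[0,0,0]],
    [1,[0,0,0.02],[0,0,0]],
    [1,[0,0,0.025],[0,0,0]],
    [1,[0,0,0.025],[0,0,0]],
    [1,[0,0,0.015],[0,0,0]],
    [1,[0,0,0.008],[0,0,0]],
    [1,[0,0,0.002],[0,0,0]],
    [1,[0,0,0],[0,0,0]],
    [1,[0,0,0],[0,0,0]],
    [1,[0,0,0],[0,0,0]]
  ]
}}

```text
time: 22.37
eef_pos: [0.4744, -0.0081, 0.0287]
tcp_rot: [0.403, 0.915, 0.0, 0.001]
contact_force: [0.6, 0.4, 0.3]
opening: 1.002
finger_force: 0.0
```

Call:
{"op": "move_arm", "data": {
  "moves": [
    [0.25,[0,0,0],[0,0,0]],
    [0.25,[0,0,0],[0,0,0]],
    [0.25,[0,0,0],[0,0,0]],
    [0.25,[0,0,0],[0,0,0]],
    [0.25,[0,0,0],[0,0,0]],
    [0.25,[0,0,0],[0,0,0]],
    [0.25,[0,0,0],[0,0,0]],
    [0.25,[0,0,0],[0,0,0]],
    [0.25,[0,0,0],[0,0,0]],
    [0.25,[0,0,0],[0,0,0]]
  ],
  "grip_force": 45
}}

```text
time: 23.2
eef_pos: [0.4734, -0.0081, 0.0278]
tcp_rot: [0.403, 0.915, -0.0, 0.0]
contact_force: [-2.6, -1.9, 6.8]
opening: 0.46
finger_force: 46.3
```

```bash
python3 -c "
from h import *
st(3)"
```

```text
t 23.35 pos [473.3  -8.1  27.8] F [-2.73 -1.22  5.81] M [-0.165  0.352  0.026] eff [  0.56 -24.82 -20.99] op [ 0.463 46.254]
```

I hold it by the broad faces at opening 0.46, which is about 40 mm. I lift it and carry it to a hover just outside the bare joint.

Call:
{"op": "move_arm", "data": {
  "moves": [
    [0.25,[0,0,-0.01],[0,0,0]],
    [0.25,[0,0,-0.025],[0,0,0]],
    [0.25,[0,0,-0.035],[0,0,0]],
    [0.25,[0,0,-0.035],[0,0,0]],
    [0.25,[0,0,-0.035],[0,0,0]],
    [0.25,[0.008,0.01,-0.025],[0,0,0]],
    [0.25,[0.013,0.0165,0],[0,0,0]],
    [0.25,[0.013,0.0165,0],[0,0,0]],
    [0.25,[0.013,0.0165,0],[0,0,0]],
    [0.25,[0.013,0.0165,0],[0,0,0]]
  ]
}}

```text
time: 24.18
eef_pos: [0.4878, 0.0889, 0.1917]
tcp_rot: [0.403, 0.915, 0.0, -0.001]
contact_force: [0.0, -0.5, -3.3]
opening: 0.465
finger_force: 46.4
```

Call:
{"op": "move_arm", "data": {
  "moves": [
    [0.25,[0.013,0.0165,0],[0,0,0]],
    [0.25,[0.013,0.0165,0],[0,0,0]],
    [0.25,[0.013,0.0165,0],[0,0,0]],
    [0.25,[0.013,0.0165,0],[0,0,0]],
    [0.25,[0.013,0.0165,0],[0,0,0]],
    [0.25,[0.01,0.012,0],[0,0,0]],
    [0.25,[0,0,0],[0,0,0]],
    [0.25,[0,0,0],[0,0,0]],
    [0.25,[0,0,0],[0,0,0]],
    [0.25,[0,0,0],[0,0,0]]
  ]
}}

```text
time: 25.02
eef_pos: [0.5072, 0.2062, 0.1918]
tcp_rot: [0.403, 0.915, -0.0, -0.0]
contact_force: [-0.4, -0.2, -3.2]
opening: 0.464
finger_force: 46.6
```

Run:
```python
from h import *
st(3)
p,R=tool(); c=cam("wrist"); im=read_camera("wrist"); cv2.imwrite("pics/w9.png",im[:,:,::-1])
for k in cv2.findContours(red(im,60),0,2)[0]:
    if cv2.contourArea(k)<150: continue
    k=k[:,0]; q=cv2.approxPolyDP(k,3,True)[:,0]; print('area',cv2.contourArea(k))
    for u in q: print(u,*[((R.T@(onplane(c,u,z)[0]-p))[:2]*1000).round(1) for z in (.073,.143,p[2]+.042)])
```

```text
t 25.17 pos [507.3 206.1 192. ] F [ 0.05 -0.09 -3.07] M [-0.013 -0.029  0.015] eff [  0.19 -31.31 -29.58] op [ 0.464 46.621]
area 14290.5
[328 251] [-42.   44.4] [-8.7 32.6] [34.7 17.3]
[227 252] [-43.  -43.7] [ -9.4 -31.9] [ 34.3 -16.5]
[222 282] [-72.8 -49.7] [-31.3 -36.3] [ 22.9 -18.8]
[229 384] [-190.8  -49. ] [-117.7  -35.8] [-22.5 -18.5]
[274 390] [-198.7   -3.3] [-123.5   -2.2] [-25.5  -0.9]
[326 384] [-190.8   49.7] [-117.7   36.5] [-22.5  19.4]
[334 274] [-64.6  50.8] [-25.3  37.4] [26.  19.8]
area 12366.0
[266   0] [147.5  -7.6] [130.1  -5.4] [107.4  -2.6]
[263 134] [ 57.6 -10.9] [64.3 -7.8] [72.9 -3.9]
[268 167] [31.8 -7.3] [45.4 -5.2] [63.  -2.5]
[267 204] [ 0.9 -8.4] [22.7 -6. ] [51.1 -2.9]
[311 205] [ 0.  28.2] [22.1 20.8] [50.8 11.1]
[313 138] [54.6 27.9] [62.  20.6] [71.8 11. ]
[328 136] [56.1 39.5] [63.2 29.1] [72.3 15.5]
[337  19] [136.   41.8] [121.7  30.8] [103.   16.4]
[319  15] [138.5  29.2] [123.5  21.5] [104.   11.5]
[320   0] [147.5  29.5] [130.1  21.8] [107.4  11.6]
```

View pics/w9.png

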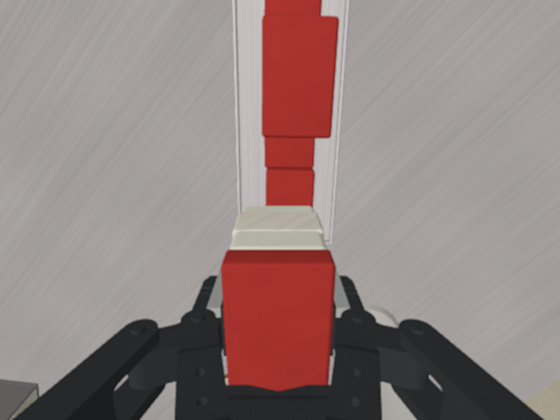

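The picture shows the upper tin's lid over (263..337, 15..136) and the lower tins' lids below it over columns 266..313. The joint of the lower tins shows at row ~167. The held tin's lid edge is at row ~251 and its base edge at row ~207. Next I work out the offsets.

```bash
cat > meas.py <<'E'
from h import *
p,R=tool(); c=cam("wrist"); im=read_camera("wrist"); m=red(im,60); g=im[...,0].astype(float)
def tl(uv,z): return (R.T@(onplane(c,uv,z)-p).T).T[:,:2]*1000
def edges(rows,z):
    L=[];Q=[]
    for v in rows:
        x=np.where(m[v,200:360])[0]+200
        if len(x)>20: L.append((x[0]-.5,v));Q.append((x[-1]+.5,v))
    o=[]
    for e in (L,Q):
        a=tl(np.array(e),z); f=np.polyfit(a[:,0],a[:,1],1); f=np.polyfit(*a[abs(np.polyval(f,a[:,0])-a[:,1])<1].T,1); o.append((round(np.polyval(f,a[:,0].mean()),2),round(np.degrees(np.arctan(f[0])),2)))
    return o,'mid',round((o[0][0]+o[1][0])/2,2),'w',round(o[1][0]-o[0][0],2)
E
cat > m1.py <<'E'
from meas import *
print('upper',edges(range(30,122),.143)); print('low2',edges(range(143,160),.073)); print('low3',edges(range(174,200),.073))
pr=g[:,272:306].mean(1)
print('rows 125-270',[(v,int(pr[v])) for v in list(range(128,144))+list(range(160,174))+list(range(200,212))+list(range(226,236))+list(range(244,272))])
E
python3 m1.py
```

```text
upper ([(np.float64(-7.68), np.float64(0.84)), (np.float64(30.47), np.float64(1.2))], 'mid', np.float64(11.4), 'w', np.float64(38.15))
low2 ([(np.float64(-9.9), np.float64(0.73)), (np.float64(28.03), np.float64(0.98))], 'mid', np.float64(9.07), 'w', np.float64(37.93))
low3 ([(np.float64(-8.63), np.float64(0.62)), (np.float64(28.81), np.float64(2.01))], 'mid', np.float64(10.09), 'w', np.float64(37.44))
rows 125-270 [(128, 162), (129, 162), (130, 162), (131, 162), (132, 162), (133, 163), (134, 161), (135, 149), (136, 131), (137, 129), (138, 152), (139, 164), (140, 164), (141, 164), (142, 163), (143, 163), (160, 162), (161, 162), (162, 162), (163, 162), (164, 162), (165, 162), (166, 151), (167, 131), (168, 128), (169, 137), (170, 155), (171, 166), (172, 167), (173, 165), (200, 165), (201, 164), (202, 164), (203, 164), (204, 164), (205, 166), (206, 172), (207, 175), (208, 176), (209, 177), (210, 177), (211, 177), (226, 177), (227, 177), (228, 182), (229, 195), (230, 201), (231, 189), (232, 178), (233, 177), (234, 177), (235, 177), (244, 177), (245, 182), (246, 190), (247, 201), (248, 203), (249, 172), (250, 136), (251, 129), (252, 132), (253, 133), (254, 134), (255, 134), (256, 135), (257, 136), (258, 136), (259, 136), (260, 136), (261, 138), (262, 145), (263, 155), (264, 164), (265, 168), (266, 169), (267, 167), (268, 166), (269, 165), (270, 165), (271, 165)]
```

Run:
```python
from meas import *
print('upper end x',tl([[283,135.3],[318,135.8]],.143)); print('joint',tl([[290,167.8]],.073))
for z in (-.042,-.028,-.014): print('tool z',z,proj(c,(p+R@np.array([.031,0,z]))).round(1), proj(c,(p+R@np.array([.032,0,z]))).round(1))
print(proj(c,p+R@np.array([.031,0,.028])).round(1),'held top end x',tl([[280,263]],p[2]+.042),tl([[280,249.7]],p[2]+.028),tl([[280,206]],p[2]-.028))
# held edges on lid top rows 275-340
print('held',edges(range(280,345),p[2]+.042))
```

```text
upper end x [[63.53251651  3.50817383]
 [63.26021188 23.40935912]]
joint [[31.17804045 10.34253082]]
tool z -0.042 [[276.2 260.9]] [[276.2 258.2]]
tool z -0.028 [[276.4 243.8]] [[276.4 241.4]]
tool z -0.014 [[276.5 230. ]] [[276.5 227.8]]
[[276.8 201. ]] held top end x [[30.19426324  1.28860526]] [[28.55607824  1.38383175]] [[28.18637288  1.74973642]]
held ([(np.float64(-19.02), np.float64(0.91)), (np.float64(20.05), np.float64(-0.7))], 'mid', np.float64(0.52), 'w', np.float64(39.07))
```

The stack axis is turned +0.9° in the tool frame, the joint is at tool x≈31 and the stack centreline at y≈+9.6. I shift alongside with a safe gap and lower partway.

Call:
{"op": "move_arm", "data": {
  "moves": [
    [0.25,[0.004,0.0015,0],[0,0,0]],
    [0.25,[0.008,0.003,0],[0,0,0]],
    [0.25,[0.008,0.003,0],[0,0,0]],
    [0.25,[0.006,0.002,0],[0,0,0]],
    [0.25,[0,0,0],[0,0,0.016]],
    [0.25,[0,0,0],[0,0,0]],
    [0.25,[0,0,0],[0,0,0]],
    [0.25,[0,0,0],[0,0,0]],
    [0.25,[0,0,0],[0,0,0]],
    [0.25,[0,0,0],[0,0,0]]
  ]
}}

```text
time: 26.15
eef_pos: [0.4971, 0.2323, 0.1923]
tcp_rot: [0.41, 0.912, -0.0, 0.0]
contact_force: [0.2, 0.7, -3.1]
opening: 0.462
finger_force: 46.6
```

Call:
{"op": "move_arm", "data": {
  "moves": [
    [0.25,[0,0,0.005],[0,0,0]],
    [0.25,[0,0,0.01],[0,0,0]],
    [0.25,[0,0,0.012],[0,0,0]],
    [0.25,[0,0,0.012],[0,0,0]],
    [0.25,[0,0,0.012],[0,0,0]],
    [0.25,[0,0,0.008],[0,0,0]],
    [0.25,[0,0,0.005],[0,0,0]],
    [0.25,[0,0,0],[0,0,0]],
    [0.25,[0,0,0],[0,0,0]],
    [0.25,[0,0,0],[0,0,0]]
  ]
}}

```text
time: 26.98
eef_pos: [0.4976, 0.2327, 0.129]
tcp_rot: [0.41, 0.912, 0.0, 0.001]
contact_force: [-0.3, 0.1, -3.4]
opening: 0.463
finger_force: 46.6
```

Run:
```python
from meas import *
st(3); cv2.imwrite("pics/w10.png",im[:,:,::-1]); print(delta(p))
pr=g[:,265:290].mean(1); print([int(v) for v in pr[150:300:2]])
```

```text
t 27.18 pos [497.6 232.7 129.2] F [-0.03  0.04 -2.77] M [ 0.023 -0.005  0.009] eff [ -0.   -32.45 -27.6 ] op [ 0.461 46.565]
(array([-0. ,  0.1,  0.1]), 'psi_y', np.float64(41.6), 'tilt', array([0.001, 0.   ]))
[170, 169, 169, 169, 169, 169, 169, 168, 169, 168, 168, 168, 168, 168, 168, 168, 168, 169, 169, 169, 168, 168, 168, 168, 168, 167, 167, 167, 167, 166, 167, 167, 167, 143, 171, 184, 184, 184, 184, 189, 208, 183, 183, 183, 183, 183, 183, 182, 196, 210, 140, 136, 138, 139, 140, 141, 150, 169, 174, 171, 170, 170, 170, 170, 170, 170, 170, 170, 171, 171, 171, 171, 171, 171, 171]
```

View pics/w10.png

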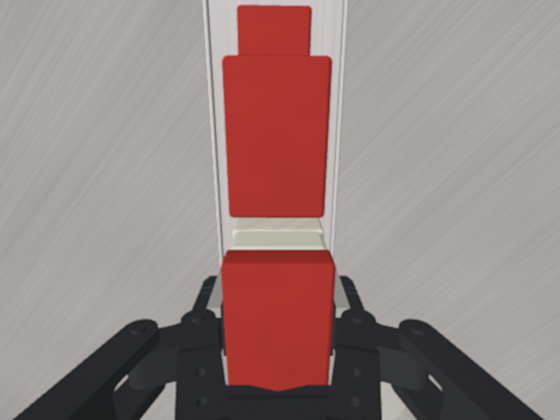

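The picture shows the upper tin's lid over (223..331, 56..217) and the held tin's lid from row 263 down over columns 223..333. They are in line, with a gap between. I measure the remainder.

```bash
cat > m2.py <<'E'
from meas import *
import sys
r0,r1,h0,h1,gu,gh=map(float,sys.argv[1:])
print('upper',edges(range(int(r0),int(r1)),.143)); print('held',edges(range(int(h0),int(h1)),p[2]+.0422))
pr=g[:,255:300].mean(1); 
print('pr',[(v,int(pr[v])) for v in list(range(int(gu)-4,int(gu)+5))+list(range(int(gh)-5,int(gh)+5))])
print('upper end',tl([[277,gu]],.143).round(2),'held end',tl([[277,gh]],p[2]+.0422).round(2))
E
python3 m2.py 70 200 285 345 215.5 262; python3 m2.py 75 130 285 345 215.5 262|head -1;  python3 m2.py 130 200 285 345 215.5 262|head -1
```

```text
upper ([(np.float64(-19.04), np.float64(0.14)), (np.float64(19.33), np.float64(0.3))], 'mid', np.float64(0.14), 'w', np.float64(38.37))
held ([(np.float64(-19.0), np.float64(0.94)), (np.float64(20.02), np.float64(-0.63))], 'mid', np.float64(0.51), 'w', np.float64(39.02))
pr [(211, 167), (212, 167), (213, 168), (214, 167), (215, 159), (216, 144), (217, 145), (218, 171), (219, 182), (257, 140), (258, 140), (259, 141), (260, 141), (261, 143), (262, 150), (263, 160), (264, 169), (265, 173), (266, 174)]
upper end [[37.42  0.23]] held end [[30.69  0.28]]
upper ([(np.float64(-18.91), np.float64(0.02)), (np.float64(19.49), np.float64(0.4))], 'mid', np.float64(0.29), 'w', np.float64(38.4))
upper ([(np.float64(-18.88), np.float64(0.09)), (np.float64(19.45), np.float64(0.25))], 'mid', np.float64(0.29), 'w', np.float64(38.33))
```

Call:
{"op": "move_arm", "data": {
  "moves": [
    [0.25,[0,-0.0003,0.003],[0,0,0.003]],
    [0.25,[0,0,0.005],[0,0,0]],
    [0.25,[0,0,0.006],[0,0,0]],
    [0.25,[0,0,0.005],[0,0,0]],
    [0.25,[0,0,0.003],[0,0,0]],
    [0.25,[0,0,0.002],[0,0,0]],
    [0.25,[0,0,0],[0,0,0]],
    [0.25,[0,0,0],[0,0,0]],
    [0.25,[0,0,0],[0,0,0]],
    [0.25,[0,0,0],[0,0,0]]
  ]
}}

```text
time: 28.17
eef_pos: [0.4971, 0.2324, 0.1047]
tcp_rot: [0.411, 0.911, 0.0, 0.0]
contact_force: [0.1, -0.1, -2.9]
opening: 0.463
finger_force: 46.6
```

Run:
```python
from meas import *
st(3); cv2.imwrite("pics/w11.png",im[:,:,::-1])
pr=g[:,255:300].mean(1); print([(v,int(pr[v])) for v in range(228,272)])
b=im[...,2].astype(float)[:,255:300].mean(1); print([(v,int(b[v])) for v in range(228,272)])
```

```text
t 28.37 pos [497.  232.3 104.7] F [ 0.06  0.27 -3.03] M [-0.007  0.025 -0.025] eff [ -0.   -33.14 -26.92] op [ 0.461 46.564]
[(228, 172), (229, 172), (230, 172), (231, 172), (232, 172), (233, 172), (234, 172), (235, 172), (236, 172), (237, 172), (238, 170), (239, 159), (240, 149), (241, 163), (242, 182), (243, 188), (244, 188), (245, 193), (246, 201), (247, 212), (248, 215), (249, 183), (250, 145), (251, 138), (252, 141), (253, 142), (254, 143), (255, 144), (256, 144), (257, 145), (258, 145), (259, 145), (260, 146), (261, 147), (262, 155), (263, 165), (264, 174), (265, 179), (266, 179), (267, 178), (268, 177), (269, 176), (270, 175), (271, 175)]
[(228, 48), (229, 48), (230, 48), (231, 48), (232, 48), (233, 48), (234, 48), (235, 48), (236, 48), (237, 48), (238, 46), (239, 39), (240, 64), (241, 126), (242, 165), (243, 174), (244, 174), (245, 178), (246, 186), (247, 198), (248, 201), (249, 156), (250, 74), (251, 31), (252, 36), (253, 38), (254, 39), (255, 39), (256, 39), (257, 39), (258, 39), (259, 39), (260, 39), (261, 40), (262, 42), (263, 46), (264, 49), (265, 50), (266, 50), (267, 50), (268, 50), (269, 49), (270, 49), (271, 49)]
```

```bash
python3 m2.py 100 225 285 345 240.2 262.5; python3 -c "
from meas import *
for d in (0,.001): print(tl([[277,239.0]],.143-d),tl([[277,240.3]],.143-d),tl([[277,249.8]],p[2]+.0282-d),tl([[277,262.5]],p[2]+.0422),tl([[277,264]],p[2]+.0422))"
```

```text
upper ([(np.float64(-18.66), np.float64(-0.02)), (np.float64(19.74), np.float64(0.2))], 'mid', np.float64(0.54), 'w', np.float64(38.4))
held ([(np.float64(-19.0), np.float64(0.94)), (np.float64(20.01), np.float64(-0.69))], 'mid', np.float64(0.51), 'w', np.float64(39.01))
pr [(236, 172), (237, 173), (238, 172), (239, 164), (240, 150), (241, 152), (242, 177), (243, 187), (244, 188), (257, 145), (258, 145), (259, 146), (260, 146), (261, 147), (262, 155), (263, 165), (264, 174), (265, 179), (266, 179)]
upper end [[37.05  0.28]] held end [[30.5   0.28]]
[[37.53016108  0.28001735]] [[37.04682554  0.27977286]] [[28.62001432  0.25418178]] [[30.49840854  0.28411808]] [[29.93252778  0.28383184]]
[[37.0979912  0.2777283]] [[36.61000799  0.27748146]] [[28.14883918  0.251873  ]] [[30.49840854  0.28411808]] [[29.93252778  0.28383184]]
```

Call:
{"op": "move_arm", "data": {
  "moves": [
    [0.25,[0.0012,0,0],[0,0,0]],
    [0.25,[0.0014,0,0],[0,0,0]],
    [0.25,[0.0014,0,0],[0,0,0]],
    [0.25,[0.0011,0,0],[0,0,0]],
    [0.25,[0,0,0],[0,0,0]],
    [0.25,[0,0,0],[0,0,0]],
    [0.25,[0,0,0],[0,0,0]],
    [0.25,[0,0,0],[0,0,0]],
    [0.25,[0,0,0],[0,0,0]],
    [0.25,[0,0,0],[0,0,0]]
  ]
}}

```text
time: 29.3
eef_pos: [0.4935, 0.2361, 0.1043]
tcp_rot: [0.411, 0.911, 0.0, 0.0]
contact_force: [0.4, 0.4, -3.2]
opening: 0.462
finger_force: 46.6
```

Run:
```python
from meas import *
st(3); cv2.imwrite("pics/w12.png",im[:,:,::-1])
for ch in (0,2):
    b=im[...,ch].astype(float)[:,255:300].mean(1); print([(v,int(b[v])) for v in range(244,268)])
s=np.where(im[...,2].astype(float)[:,255:300].mean(1)[:300]>60)[0]; print(s[s>200])
```

```text
t 29.5 pos [493.4 236.1 104.3] F [-0.01 -0.23 -2.92] M [-0.023 -0.009  0.003] eff [  0.   -33.05 -26.92] op [ 0.464 46.565]
[(244, 173), (245, 173), (246, 173), (247, 173), (248, 173), (249, 173), (250, 173), (251, 173), (252, 172), (253, 163), (254, 148), (255, 140), (256, 142), (257, 145), (258, 146), (259, 146), (260, 147), (261, 148), (262, 156), (263, 166), (264, 175), (265, 179), (266, 180), (267, 179)]
[(244, 48), (245, 49), (246, 48), (247, 48), (248, 48), (249, 49), (250, 48), (251, 48), (252, 48), (253, 45), (254, 40), (255, 38), (256, 39), (257, 40), (258, 40), (259, 40), (260, 40), (261, 40), (262, 43), (263, 46), (264, 49), (265, 51), (266, 51), (267, 51)]
[]
```

The gap is now about 1.0–1.4 mm with no contact force. I lower the tin onto the stack.

Call:
{"op": "move_arm", "data": {
  "moves": [
    [0.25,[0,0,0.001],[0,0,0]],
    [0.25,[0,0,0.001],[0,0,0]],
    [0.25,[0,0,0.0005],[0,0,0]],
    [0.25,[0,0,0.0005],[0,0,0]],
    [0.25,[0,0,0.0003],[0,0,0]],
    [0.25,[0,0,0],[0,0,0]],
    [0.25,[0,0,0],[0,0,0]],
    [0.25,[0,0,0],[0,0,0]],
    [0.25,[0,0,0],[0,0,0]],
    [0.25,[0,0,0],[0,0,0]]
  ]
}}

```text
time: 30.33
eef_pos: [0.4934, 0.2361, 0.101]
tcp_rot: [0.411, 0.911, 0.0, 0.0]
contact_force: [0.4, 0.3, -3.8]
opening: 0.46
finger_force: 46.6
```

```bash
python3 -c "
from h import *
st(3)"
```

```text
t 30.48 pos [493.4 236.1 101.1] F [-0.44  0.07 -3.33] M [-0.035  0.008 -0.   ] eff [  0.   -33.12 -26.8 ] op [ 0.459 46.646]
```

Call:
{"op": "move_arm", "data": {
  "moves": [
    [0.25,[0,0,0.0004],[0,0,0]],
    [0.25,[0,0,0.0003],[0,0,0]],
    [0.25,[0,0,0.0003],[0,0,0]],
    [0.25,[0,0,0],[0,0,0]],
    [0.25,[0,0,0],[0,0,0]],
    [0.25,[0,0,0],[0,0,0]],
    [0.25,[0,0,0],[0,0,0]],
    [0.25,[0,0,0],[0,0,0]],
    [0.25,[0,0,0],[0,0,0]],
    [0.25,[0,0,0],[0,0,0]]
  ]
}}

```text
time: 31.32
eef_pos: [0.4936, 0.2362, 0.1008]
tcp_rot: [0.411, 0.912, 0.0, 0.0]
contact_force: [-2.9, -1.0, 6.2]
opening: 0.464
finger_force: 47.4
```

```bash
python3 -c "
from h import *
st(3)"
```

```text
t 31.47 pos [493.6 236.2 100.8] F [-3.19 -0.54  5.76] M [-0.18   0.652 -0.018] eff [ -0.47 -29.08 -24.88] op [ 0.463 47.4  ]
```

The tin touches down at the predicted height. I unload, release, and rise straight up.

Call:
{"op": "move_arm", "data": {
  "moves": [
    [0.25,[0,0,-0.0006],[0,0,0]],
    [0.25,[0,0,0],[0,0,0]],
    [0.25,[0,0,0],[0,0,0]],
    [0.25,[0,0,0],[0,0,0]],
    [0.6,[0,0,0],[0,0,0]],
    [0.6,[0,0,0],[0,0,0]],
    [0.9,[0,0,0],[0,0,0]],
    [0.9,[0,0,0],[0,0,0]],
    [0.9,[0,0,0],[0,0,0]],
    [0.9,[0,0,0],[0,0,0]]
  ]
}}

```text
time: 32.3
eef_pos: [0.4934, 0.2361, 0.1005]
tcp_rot: [0.411, 0.911, 0.0, 0.0]
contact_force: [0.5, 0.7, 0.9]
opening: 0.9
finger_force: 0.0
```

Call:
{"op": "move_arm", "data": {
  "moves": [
    [0.9,[0,0,-0.005],[0,0,0]],
    [0.9,[0,0,-0.01],[0,0,0]],
    [0.9,[0,0,-0.015],[0,0,0]],
    [0.9,[0,0,-0.02],[0,0,0]],
    [0.9,[0,0,-0.025],[0,0,0]],
    [0.9,[0,0,-0.025],[0,0,0]],
    [0.9,[0,0,-0.015],[0,0,0]],
    [0.9,[0,0,-0.005],[0,0,0]],
    [0.9,[0,0,0],[0,0,0]],
    [0.9,[0,0,0],[0,0,0]]
  ]
}}

```text
time: 33.13
eef_pos: [0.4931, 0.236, 0.2204]
tcp_rot: [0.411, 0.911, -0.0, -0.0]
contact_force: [0.3, -0.1, -0.4]
opening: 0.905
finger_force: 0.0
```

Run:
```python
from meas import *
st(3); s=read_camera("side")
a=im[60:360,130:430,::-1]; b=cv2.resize(s[90:175,195:290,::-1],(335,300),interpolation=cv2.INTER_CUBIC)
cv2.imwrite("pics/fin.png",np.hstack([a,b])); cv2.imwrite("pics/w13.png",im[:,:,::-1])
pr=g[:,265:290].mean(1); print([(v,int(pr[v])) for v in range(0,300) if pr[v]<150])
```

```text
t 33.33 pos [492.6 235.9 219. ] F [-0.28  0.03 -0.41] M [-0.006  0.003 -0.014] eff [ 1.000e-02 -2.990e+01 -2.923e+01] op [0.897 0.   ]
[(22, 115), (23, 133), (178, 149), (179, 131), (180, 117), (181, 130), (261, 147), (262, 143)]
```

View pics/fin.png

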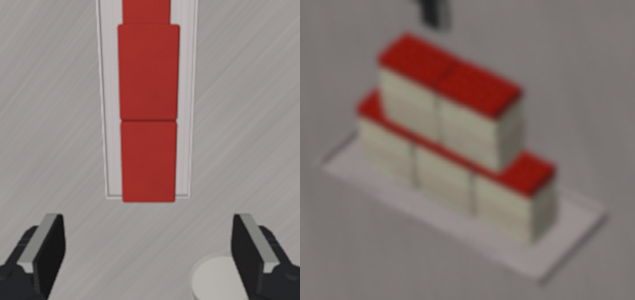

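The picture shows the second course complete. The placed lid is at (148,160) in the left half, in line with the upper tin at (148,72) and with only a hairline gap at row 120. The side view shows it upright over the joint. I check the numbers and that nothing else moved.

Run:
```python
from meas import *
print('upper',edges(range(92,172),.143)); print('placed',edges(range(190,250),.143))
print('gap rows',tl([[277,178],[277,182]],.143).round(1).tolist(),'placed far end',tl([[277,261.5]],.143).round(1))
a=cv2.imread("pics/top0.png")[:,:,::-1].astype(int); b=read_camera("top").astype(int)
d=(abs(a-b).sum(2)>90).astype(np.uint8)
for k in cv2.findContours(d,0,2)[0]:
    if cv2.contourArea(k)>25: print('changed',cv2.boundingRect(k))
ct=cam("top"); m=red(b.astype(np.uint8))
for k in cv2.findContours(m,0,2)[0]:
    if cv2.contourArea(k)>40: k=k[:,0]; print(k.mean(0).round(),rect(onplane(ct,k,.074)))
```

```text
upper ([(np.float64(-17.51), np.float64(0.0)), (np.float64(20.48), np.float64(0.09))], 'mid', np.float64(1.48), 'w', np.float64(37.99))
placed ([(np.float64(-17.32), np.float64(-0.27)), (np.float64(20.52), np.float64(-0.11))], 'mid', np.float64(1.6), 'w', np.float64(37.84))
gap rows [[32.7, 0.0], [29.9, 0.0]] placed far end [[-30.   0.]]
changed (366, 223, 29, 30)
changed (33, 139, 130, 281)
[363. 249.] (array([ 444.4, -237.9]), 59.4, 38.8, 33.9)
[154. 215.] (array([522.6, 216.8]), 77.4, 45.7, -87.2)
[264. 161.] (array([648.2, -24.3]), 40.6, 36.4, -0.4)
```

```bash
python3 -c "
from plant import *
print(sign_off())"
```

```text
the job is handed in; nothing more can be done
None
```

The heavier tin (about 300 g by feel) now completes the second course: upright over the bare joint, in line with the stack to about 0.1 mm and 0.2°, its end 1–2 mm from the upper tin, with the lighter one back upright in the grey rack, no shift seen in the stacked tins, jars or cup, and the job handed in at about 33 s.

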